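# Release the transport lock of a sample changer and index its turret

### The arm

A 6-joint arm with a two-finger parallel gripper is mounted at the origin on the work surface. World frame = base frame: x ahead of the robot, y to its left, z up, the work surface at z = 0. Lengths are in m, angles in rad, forces in N, time in s.
With the tool pointing down it reaches from about 0.25 to 0.775 m from the base axis. Payload 4 kg.
Tool frame: the origin (TCP) lies midway between the tips of the shut fingers; the grasp point (between the pads) lies 19 mm behind it (arm.grip_point_offset is the distance from the TCP to the grasp point, in m); z points along the fingers, y is the line along which they close (so a half turn about z gives the same grasp; the last joint's range is limited). The gripper opens to 94 mm and grips with 3 to 60 N. Pads are 16 mm wide; open, the fingers measure 119 mm over their backs; the gripper's body (75 mm by 177 mm) begins 78 mm behind the grasp point.
Start: joints at [-1.396, 0.087, 1.371, -0, 1.684, -0.103], TCP at [0.151, -0.529, 0.206] pointing down, gripper open.
Joint ranges: [-3.1, 3.1], [-0.76, 2.03], [0.27, 2.55], [-1.08, 4.22], [0.17, 2.65], [-2.57, 2.57]. Speed limits (rad/s): [2.79, 2.79, 3.14, 3.14, 3.14, 3.14].

### API

Orientations are given as a unit quaternion [w, x, y, z].
In Python, from bench import arm, read_camera gives the robot as it stands.
- The arm moves only by the tool apply_moves, never from a script. Its argument "series" is a list of rows, each a list of 7 numbers: the shift along the world's x, y, z in cm, then the turn, a rotation vector about the world's x, y, z in degrees, then the finger opening in cm, from 0 to 9.4. In form: [[tx, ty, tz, rx, ry, rz, grip], ...]. A call has 1 to 20 rows; each row is the pose to reach, as a shift and turn from the pose commanded when the call began; what a row does not reach only later rows make up. A row lasts 1/12 s, in which the tool goes at most 41.7 mm and 7.16 degrees, less where a joint would pass 70% of its speed; a pose out of reach is approached as far as the arm can. A call with a gripper value outside its range is refused whole. The fingers move at their own pace and stop on an object; the grip force is fixed at half the most. Time passes only in rows, so rows that repeat a pose let the fingers close. It gives the time, the measured TCP pose, the force, the opening and the grip force at its end, in the units of the state.
- arm.get_obs(): the state, without advancing time (a new reading comes with each control period).
- read_camera(name): name is "side" or "top"; returns a dict with "img" (400x640x3 uint8, red, green, blue), "mtx" (3x3 intrinsics, pixels), "k1" (the pictures are not rectified: a ray, as slopes to the right and down, at radius r is drawn at 1 + k1 r^2 times it, then the intrinsics apply), "extrinsics" (4x4, takes a point from world to camera coordinates). Camera axes: x right, y up, looking along -z (the intrinsics and any distortion apply to the point x, -y, -z); pixel columns grow to the right and rows downward; lengths in m; the calibration is good to about 2 mm. A picture is of the moment at which its call begins. There is no depth.
- arm.sign_off(): hands the job in; it is judged then, once.
The state is a dict: "t": time; "qpos": joint angles; "qd": joint speeds; "tau": joint torques, N m; "tcp_pos": TCP position; "eef_rot": TCP orientation; "contact_force": force on the tool from outside, world axes, zero at the start; "moment": the same for the moment, N m; "width": finger opening in m; "grip_force": force on a finger pad.
Only numpy, scipy, OpenCV 4.12 (cv2) and the standard library are available. Lean on these libraries where they do the work, as an engineer would, in place of code of your own. Each camera call takes 0.05 s, during which the arm holds its last target. There are 200 camera calls.

### The job

The sample changer's turret is held by a transport lock hidden inside its housing. Take the release rod from its stand, push it down through the slot in the housing's top until the latch tab below is fully down, and put the rod back upright in its stand; then turn the turret by its bar grip until the tall can stands in front of the detector's snout, settled in its detent. Both cans stay upright in their stations, and the other things on the bench are left where they are.

Things in the scene. Friction and masses are not known exactly. Their poses are not given: they have to be found in the camera images.
- changer: Sample changer, fixed: a grey box 320 (x) x 400 (y) x 100 mm high with an aluminium top plate 8 mm thick. Origin on the table, x forward to its detector side, y to its left, z up; the box spans x -125 to +195 and y -200 to +200 mm. In its frame the turret axis is at (0, -80) mm and the slot at (0, +125) mm. The detector is a white block 55 x 75 x 75 mm on the top plate at (+160, -80) mm with a 26 mm steel snout that points to -x at height 150 mm.
- slot_top (a point): Centre of the slot's mouth, level with the top plate (100 mm above the table); axes as the changer's. The slot is 44 mm long along x and 15 mm wide along y with chamfered edges; a thin black frame, 1 mm high and about 60 mm square, is round it.
- latch (a joint): Travel of the hidden latch tab in m, straight down: 0 up (turret locked), 0.014 fully down against its stop (turret free from about 0.009). It starts between 0 and 0.003. It takes about 4 N to move and stays where it is left.
- tab_top (a point): Centre of the upper face of the hidden tab, 40 mm below the slot's mouth at latch value 0, moving down with it. The tab is a level steel plate 56 x 40 mm that fills the view through the slot, so any place along the slot will do.
- turret (a joint): Turret angle in rad, anticlockwise seen from above; starts near 0 and is locked there (about 0.02 play) until the latch is down. Detents every 60 degrees (at 0, +-1.047, ..); a detent pulls in over about 6 degrees to either side; going over one takes about 0.2 N m, friction is 0.02 N m.
- turret_grip (a point): On the turret's axis at the height to grip the black bar, 159 mm above the table. The bar is 80 mm long along this point's x axis, 16 mm thick along its y, from 126 to 174 mm above the table. The turret is an aluminium disc 230 mm across, top face 114 mm above the table, with six stations 60 degrees apart on an 85 mm radius, each between four upright steel pins 18 mm high.
- read_spot (a point): Centre of the place in front of the detector snout, on the turret's top face: 85 mm from the turret axis along the changer's x. The station there starts empty.
- tall_can_center (a point): Centre of the tall can, an aluminium cylinder 38 mm across and 80 mm high (top 194 mm above the table, so a carried rod must pass above it) standing in the station next to the reading place, on one side or the other (60 degrees away).
- short_can_center (a point): Centre of the short can, an aluminium cylinder 38 mm across and 45 mm high, in the station on the other side of the reading place.
- rod_grip (a point): Centre of the release rod's handle, a black square bar 18 x 18 mm and 60 mm tall (sides along this point's x and y, z up the rod). Below the handle is a steel collar 36 mm across and 6 mm thick, below that a 10 mm round steel shank 85 mm long with a rounded tip. Mass about 0.16 kg.
- rod_tip (a point): Lower tip of the rod, 121 mm below the centre of the handle.
- stand: Rod stand, fixed: dark steel block 85 x 85 x 95 mm high, origin under its centre, with one vertical through hole 22 mm across in the middle. The rod hangs in it by its collar, which rests on the block's top, tip 10 mm above the table, handle centre 131 mm above it. It stands to the left or to the right of the changer.
- stand_top (a point): Centre of the mouth of the stand's hole, 95 mm above the table.
- flange: Loose steel disc 70 mm across, 13 mm thick, lying on the changer's top plate behind the slot; leave alone.
- wrench: Loose wrench 160 mm long on the bench; leave alone.
- driver: Loose screwdriver 190 mm long on the bench; leave alone.
- wash_bottle: Loose white bottle 68 mm across, 170 mm high; leave alone.
- grease_jar: Loose jar 64 mm across, 65 mm high; leave alone.
Not all that is in view belongs to the job. What is shaped like the stand but blue or green is not meant.

How it is judged:
On the way, in this order (a step that is already met when the one before it is completed fails the run):
1. the latch tab is pressed down by the rod's tip, through the slot (value of joint latch above 0.011 m and z of rod_tip in the frame of tab_top below 0.008 m and distance between rod_tip and tab_top below 0.03 m), for 0.1 s.
2. the rod is back in its stand (horizontal distance between rod_grip and stand_top below 0.012 m and z of rod_grip in the frame of stand_top below 0.045 m and angle between rod_grip's own z axis and vertical below 0.15 rad), for 0.2 s.
3. the tall can has been turned in front of the detector (horizontal distance between tall_can_center and read_spot below 0.008 m), for 0.2 s.
At the end, for the whole second after the job is handed in: Latch down over 11 of its 14 mm; rod upright (0.15 rad) in the stand with its collar on the block (axis within 12 mm, handle centre 25 to 45 mm above the top); tall can within 8 mm of the reading spot, turret at rest; both cans upright (0.1 rad) in their stations (85 +-7 mm from the axis) (all of step 2 and value of joint latch above 0.011 m and z of rod_grip in the frame of stand_top above 0.025 m and horizontal distance between tall_can_center and read_spot below 0.008 m and velocity of joint turret between -0.02 and 0.02 rad/s and horizontal distance between short_can_center and turret_grip between 0.078 and 0.092 m and angle between each of tall_can_center, short_can_center's own z axis and vertical below 0.1 rad); the robot touches nothing.
It fails at once if a can is tipped or lifted out of its station (angle between any of tall_can_center, short_can_center's own z axis and vertical above 0.3 rad or z of tall_can_center in the frame of read_spot above 0.055 m or z of short_can_center in the frame of read_spot above 0.0375 m).
It fails at once if another thing on the bench is moved by more than 20 mm (distance of any of flange, wrench, driver, wash_bottle, grease_jar from where it was at the start of the episode above 0.02 m).
It also fails if it takes over 72 s, if anything falls off the work surface, if the arm or the gripper's body presses on something with over 40 N, if the wrist force passes 120 N, or if a joint passes its speed limit or range.

## Working session

There is one attempt and no reset: what is moved stays moved. The work goes in short steps, Python scripts to look and compute and a tool call to move; the robot and the scene stay as the last step left them, time stands still between calls to the robot, and variables do not carry over. Pictures are saved under pics/ and viewed, at most 10 in all, crops included, and the job is handed in when it is done.

Besides the shell and the picture viewer there is one more tool, called after "Call:" as name([rows], argument=value, ...), one row to a line, values as JSON. apply_moves: Moves the arm, as the interface text tells. Its arguments: {"type":"object","properties":{"series":{"type":"array","items":{"type":"array","items":{"type":"number"}}}},"required":["series"]}

```bash
mkdir -p pics; ls; cat > h.py <<'E'
import numpy as np, cv2
from bench import arm, read_camera
def load(n):
    d=np.load(f'{n}.npz'); return d['img'],d['mtx'],float(d['k1']),d['ext']
def snap(n,tag):
    c=read_camera(n); np.savez(f'{tag}.npz',img=c['img'],mtx=c['mtx'],k1=c['k1'],ext=c['extrinsics'])
    cv2.imwrite(f'pics/{tag}.png',c['img'][:,:,::-1]); return c
def ray(cam,u,v):
    img,K,k1,E=cam
    p=cv2.undistortPoints(np.array([[[u,v]]],float),K,np.array([k1,0,0,0,0.]))[0,0]
    R=E[:3,:3]; d=R.T@np.array([p[0],-p[1],-1]); return -R.T@E[:3,3],d
def onz(cam,u,v,z):
    o,d=ray(cam,u,v); return o+d*(z-o[2])/d[2]
def proj(cam,P):
    img,K,k1,E=cam
    c=(E[:3,:3]@np.atleast_2d(P).T).T+E[:3,3]; c=c*[1,-1,-1]
    return cv2.projectPoints(c,np.zeros(3),np.zeros(3),K,np.array([k1,0,0,0,0.]))[0][:,0]
def tri(c1,a,c2,b):
    o1,d1=ray(c1,*a);o2,d2=ray(c2,*b)
    d1/=np.linalg.norm(d1);d2/=np.linalg.norm(d2)
    s=np.linalg.lstsq(np.stack([d1,-d2],1),o2-o1,rcond=None)[0]
    p,q=o1+s[0]*d1,o2+s[1]*d2
    return (p+q)/2,np.linalg.norm(p-q)
E
python3 - <<'E'
from h import *
for n in('top','side'):
    c=snap(n,n+'0'); E=c['extrinsics']; print(n,c['mtx'][0,0],c['k1'],-E[:3,:3].T@E[:3,3], E[2,:3])
o=arm.get_obs(); print(o['eef_rot'],o['tcp_pos'],o['contact_force'],o['width'])
E
```

```text
pics
top 489.0031546234492 0.04128886449070099 [0.19558297 0.02343714 1.82577395] [-0.18553183 -0.0097745   0.98258964]
side 393.89271811844833 -0.049256230892986 [-0.07252779  0.78992928  0.79315217] [-0.51625138  0.62648464  0.58395335]
[-9.83827517e-04  9.90372207e-01  1.38426590e-01 -4.92309401e-05] [ 0.15072721 -0.52844334  0.20442544] [ 0.32235323 -0.07189297 -0.6503284 ] 0.0938244667330373
```

View pics/top0.png

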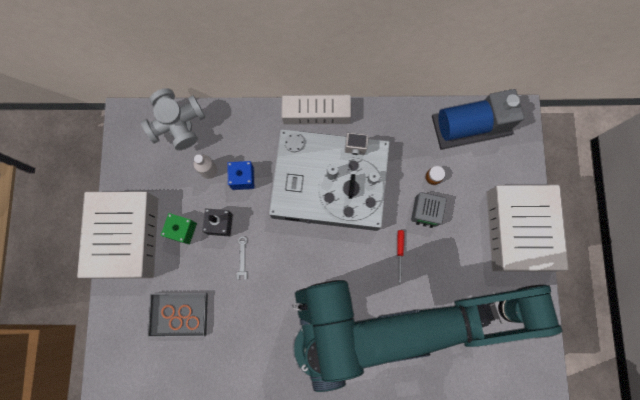

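View pics/side0.png

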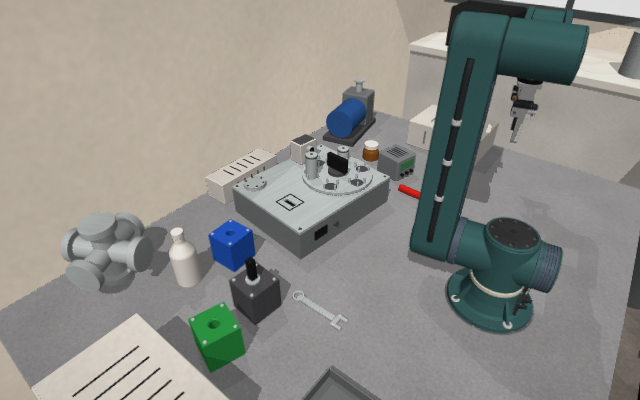

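The top view shows the dark stand with the rod at about (216,222), the slot frame at (294,183), the turret at (351,188) and the cans at (333,173) and (374,179). In the side view the rod is at (252,270) and the can to the left, at (312,163), is the tall one. I'll enlarge crops to measure.

```bash
python3 - <<'E'
from h import *
t=load('top0')[0][:,:,::-1]; s=load('side0')[0][:,:,::-1]
a=cv2.resize(t[120:240,190:400],None,fx=3.8,fy=3.8,interpolation=cv2.INTER_CUBIC)
b=cv2.resize(s[130:330,220:400],None,fx=3,fy=3,interpolation=cv2.INTER_CUBIC)
cv2.imwrite('pics/a.png',a);cv2.imwrite('pics/b.png',b)
E
```

```text
(no output)
```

View pics/a.png

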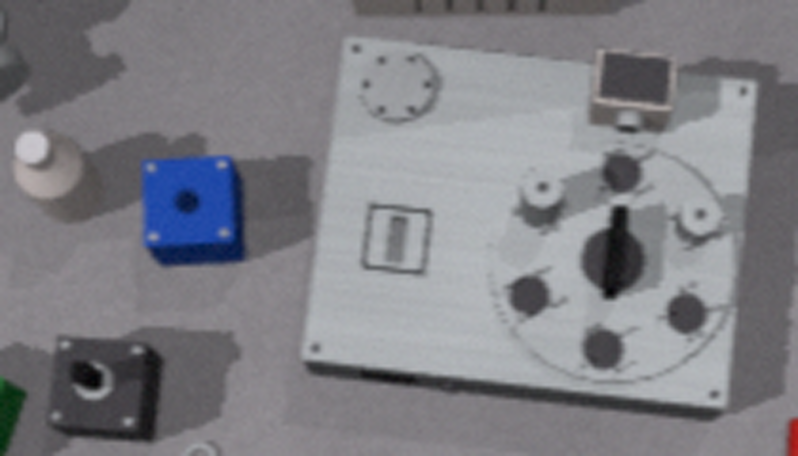

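View pics/b.png

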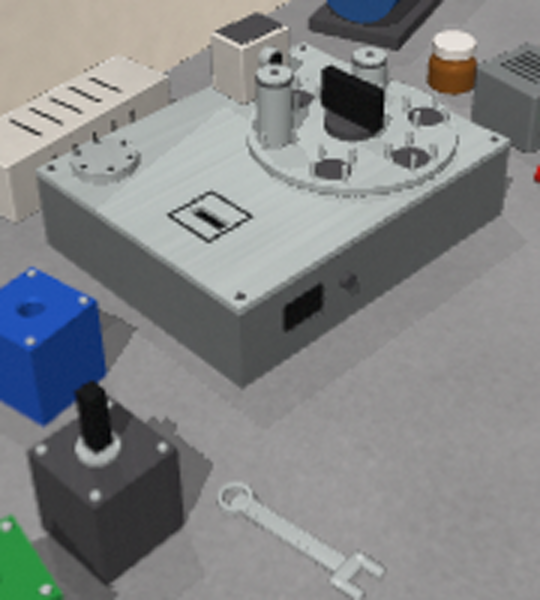

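Both crops show the plate screws, slot frame corners, stand screws and collar clearly. The tall can is on the slot side and the short can on the far side. Next I triangulate those points.

```bash
cat > m.py <<'E'
from h import *
T=load('top0');S=load('side0')
ta=lambda p:((p[0]+.5)/3.8-.5+190,(p[1]+.5)/3.8-.5+120)
sb=lambda p:((p[0]+.5)/3-.5+220,(p[1]+.5)/3-.5+130)
P={'plate':([(356,48),(743,91),(714,395),(315,348)],[(51,172),(303,48),(493,139),(240,296)]),
'slot':([(370,205),(432,211),(425,274),(363,267)],[(169,215),(210,192),(252,215),(211,242)]),
'stand':([(65,344),(138,351),(129,422),(56,415)],[(41,450),(109,404),(163,447),(95,496)]),
'collar':([(95,379)],[(97,448)]),
'bartop':([(621,206),(610,297)],[(322,72),(382,104)]),
'tall':([(543,187)],[(275,73)]),'short':([(700,214)],[(370,54)])}
for k,(a,b) in P.items():
    X=np.array([tri(T,ta(i),S,sb(j))[0] for i,j in zip(a,b)]); r=[tri(T,ta(i),S,sb(j))[1]*1e3 for i,j in zip(a,b)]
    print(k,(X.mean(0)*1e3).round(1),'res',np.round(r,1)); 
    if len(X)>1: print((X*1e3).round(1).tolist())
    if len(X)==4:
        e=(X[1]-X[0]+X[2]-X[3])[:2]; f=(X[0]-X[3]+X[1]-X[2])[:2]
        print(' yaw: -y axis',np.degrees(np.arctan2(e[1],e[0])).round(2)+90,' x axis',np.degrees(np.arctan2(f[1],f[0])).round(2), 'top z.1', (np.mean([onz(T,*ta(i),.095 if k=='stand' else .1) for i in a],0)*1e3).round(1),'side', (np.mean([onz(S,*sb(i),.095 if k=='stand' else .1) for i in b],0)*1e3).round(1))
# handle masks
for cam,(u0,u1,v0,v1) in((T,(200,226,205,230)),(S,(240,264,254,282))):
    m=(cam[0][v0:v1,u0:u1].max(2)<30).astype(np.uint8)
    n,l,st,c=cv2.connectedComponentsWithStats(m); i=1+st[1:,4].argmax(); print('handle',st[i],c[i]+[u0,v0], cv2.minAreaRect(np.argwhere(l==i)[:,::-1].astype(np.float32)))
E
python3 m.py
```

```text
plate [603.9 -26.6  99.4] res [1.8 1.3 2.2 0.5]
[[775.0, 141.8, 94.8], [727.6, -231.6, 100.4], [434.1, -194.8, 100.7], [478.8, 178.1, 101.7]]
 yaw: -y axis -7.040000000000006  x axis -7.07 top z.1 [603.7 -26.6 100. ] side [602.7 -26.2 100. ]
slot [583.6 100.9 100.3] res [1.8 1.1 1.1 2.8]
[[616.4, 126.9, 101.3], [612.1, 68.6, 98.6], [550.2, 75.2, 101.1], [555.8, 133.0, 100.0]]
 yaw: -y axis -4.920000000000002  x axis -5.89 top z.1 [583.9 101.1 100. ] side [583.6 100.5 100. ]
stand [447.4 383.   96.4] res [1.2 0.4 0.4 1.2]
[[484.5, 414.4, 96.0], [477.6, 345.4, 97.0], [410.4, 351.9, 96.6], [417.0, 420.2, 96.2]]
 yaw: -y axis -5.640000000000001  x axis -5.23 top z.1 [447.9 383.5  95. ] side [448.  381.9  95. ]
collar [451.1 385.   96.1] res [0.9]
bartop [ 558.  -100.7  163.5] res [3.  0.8]
[[600.6, -106.1, 165.3], [515.4, -95.4, 161.7]]
tall [610.2 -34.9 192.8] res [1.1]
short [ 592.2 -180.1  159. ] res [1.5]
handle [10 11  6  6 27] [212.51851852 218.55555556] ((12.5, 13.5), (5.0, 5.0), 90.0)
handle [  6   4  11  22 173] [251.19075145 268.48554913] ((11.131998062133789, 14.476001739501953), (21.376813888549805, 8.675945281982422), 79.69515228271484)
```

```bash
python3 - <<'E'
from h import *
T=load('top0');S=load('side0')
g=lambda i:np.clip(i.astype(float)*3,0,255).astype(np.uint8)[:,:,::-1]
a=cv2.resize(g(T[0][208:232,202:232]),None,fx=13,fy=13,interpolation=cv2.INTER_CUBIC)
b=cv2.resize(g(S[0][254:284,238:268]),None,fx=13,fy=13,interpolation=cv2.INTER_CUBIC)
w=np.zeros((390,780,3),np.uint8); w[:312,:390]=a; w[:,390:]=b; cv2.imwrite('pics/z.png',w)
p=onz(S,251.2,268.5,.131);print('side handle mid z.131',p*1e3)
print('side top', onz(S,250,258,.161)*1e3)
print('top view: stand c',proj(T,[[.4475,.383,.095],[.4475,.383,.161],[.4475,.383,.101]]),'side',proj(S,[[.4475,.383,.101],[.4475,.383,.131],[.4475,.383,.161]]))
for y in (0,22.5,45,67.5,84.5): 
    c=[[.4475+.009*2**.5*np.cos(np.radians(y+45+90*k)),.383+.009*2**.5*np.sin(np.radians(y+45+90*k)),.131] for k in range(4)]
    q=proj(S,c); print(y, np.ptp(q[:,0]))
m=S[0][262:276,238:268].mean(2).round().astype(int)
for r in m[::3]: print(r)
E
```

```text
side handle mid z.131 [449.54368828 383.51523255 131.        ]
side top [452.02912278 380.60421653 161.        ]
top view: stand c [[215.30302942 220.4936852 ]
 [211.41006734 217.74791583]
 [214.96114525 220.25252127]] side [[253.28293188 277.72716099]
 [251.97476977 268.77368099]
 [250.61767558 259.45806556]]
0 11.030631373996528
22.5 10.269246694192475
45 7.944570275975224
67.5 10.113083570286392
84.5 10.960303345032969
[ 58  59  59  61  61  60  57  34  16  22  24  28  29  26  16  17  17  50
  91 124 135 149 150 148 147 147 148 147 149 148]
[ 59  60  59  58  80 106 132  97  39  19  16  20  16  13  11  15  17  48
 141  83  54  55  71 131 144 148 148 150 148 149]
[ 71 105 136 141 139 140 141 135  69  19  18  19  17  16  18  13  17  12
  37  53  54  55  55  56  55  55  85 132 142 145]
[135 137 130 123 107  85  78  78  57  29  16  19  19  16  16  19  17  15
  28  50  55  56  53  55  60  75  78  76  76  78]
[83 76 76 77 78 79 78 76 67 37 19 18 17 17 19 12 10 18 15 99 96 69 62 74
 76 77 78 74 76 76]
```

View pics/z.png

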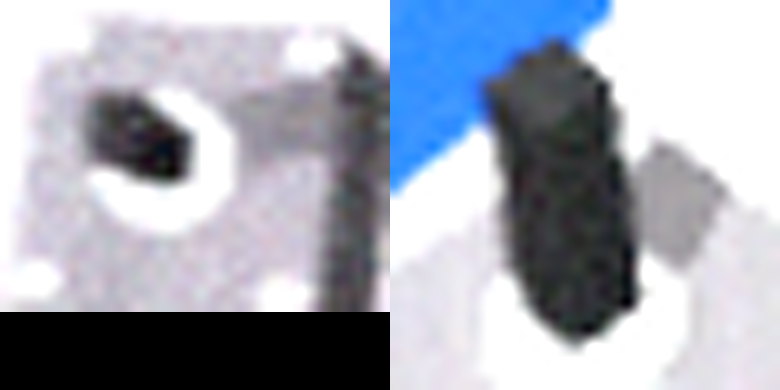

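The zoom shows the handle top as a diamond in the side view, with corners at about (490,88), (555,42), (608,80) and (545,122) in the crop. I'll get its yaw and centre from those.

```bash
python3 - <<'E'
from h import *
S=load('side0');T=load('top0')
q=[onz(S,238+(x-390+.5)/13-.5,254+(y+.5)/13-.5,.161)[:2]*1e3 for x,y in((490,88),(555,42),(608,80),(545,122))]
print(np.round(q,1),np.mean(q,0))
for i in range(4):
    d=q[(i+1)%4]-q[i]; print(np.linalg.norm(d),np.degrees(np.arctan2(d[1],d[0])))
# bottom corner of handle z=.101
for x,y in((510,300),(575,345),(636,300)): print(onz(S,238+(x-390+.5)/13-.5,254+(y+.5)/13-.5,.101)*1e3)
E
```

```text
[[455.1 392.5]
 [454.5 377.5]
 [440.4 378.3]
 [441.5 392.3]] [447.88418568 385.15728301]
15.073256714181817 -92.20015794987133
14.175488591398341 176.79839860183907
14.079381422024012 85.32930859033716
13.587650331094714 1.0029048844620863
[462.16685589 390.20785758 101.        ]
[444.92332338 390.42758631 101.        ]
[444.15660372 375.79502495 101.        ]
```

Call:
apply_moves([
  [2,6,8,0,0,10,9.4],
  [29.8,91.2,8,0,0,158.6,9.4],
  [29.8,91.2,8,0,0,158.6,9.4],
  [29.8,91.2,8,0,0,158.6,9.4],
  [29.8,91.2,8,0,0,158.6,9.4],
  [29.8,91.2,8,0,0,158.6,9.4],
  [29.8,91.2,8,0,0,158.6,9.4],
  [29.8,91.2,8,0,0,158.6,9.4],
  [29.8,91.2,8,0,0,158.6,9.4],
  [29.8,91.2,8,0,0,158.6,9.4],
  [29.8,91.2,8,0,0,158.6,9.4],
  [29.8,91.2,8,0,0,158.6,9.4],
  [29.8,91.2,8,0,0,158.6,9.4],
  [29.8,91.2,8,0,0,158.6,9.4],
  [29.8,91.2,8,0,0,158.6,9.4],
  [29.8,91.2,8,0,0,158.6,9.4],
  [29.8,91.2,8,0,0,158.6,9.4],
  [29.8,91.2,8,0,0,158.6,9.4],
  [29.8,91.2,8,0,0,158.6,9.4],
  [29.8,91.2,8,0,0,158.6,9.4],
])

```text
t: 1.77
tcp_pos: [0.4042, 0.2495, 0.2779]
eef_rot: [-0.0, 0.177, 0.984, -0.0]
contact_force: [0.4, -0.4, 0.1]
width: 0.0942
grip_force: 0.0
```

Call:
apply_moves([
  [3,10,0,0,0,12,9.4],
  [3,10,0,0,0,12,9.4],
  [3,10,0,0,0,12,9.4],
  [3,10,0,0,0,12,9.4],
  [3,10,0,0,0,12,9.4],
  [3,10,0,0,0,12,9.4],
  [3,10,0,0,0,12,9.4],
])

```text
t: 2.35
tcp_pos: [0.4343, 0.346, 0.2787]
eef_rot: [0.0, 0.078, 0.997, 0.0]
contact_force: [0.7, -0.7, -0.6]
width: 0.0942
grip_force: 0.0
```

```bash
cat > st.py <<'E'
from bench import arm; import numpy as np
o=arm.get_obs();q=o['eef_rot']; print('t',round(o['t'],2),'tcp',np.round(np.array(o['tcp_pos'])*1e3,1),'closing deg',np.degrees(2*np.arctan2(q[2],q[1]))-90,'tilt',np.round(np.degrees([2*q[0],2*q[3]]),2),'F',np.round(o['contact_force'],1),'M',np.round(o['moment'],2),'w',round(o['width']*1e3,1),'g',o['grip_force'],'q',np.round(o['qpos'],2))
E
python3 st.py
```

```text
t 2.35 tcp [434.3 346.  278.7] closing deg 81.07487577281802 tilt [0.02 0.  ] F [ 0.7 -0.7 -0.6] M [ 0.04 -0.15  0.05] w 94.2 g 0.0 q [ 0.57  0.1   1.22 -0.    1.83 -0.84]
```

Call:
apply_moves([
  [1.4,3.6,0,0,0,3.5,9.4],
  [1.4,3.6,-4,0,0,3.5,9.4],
  [1.4,3.6,-8,0,0,3.5,9.4],
  [1.4,3.6,-8,0,0,3.5,9.4],
  [1.4,3.6,-8,0,0,3.5,9.4],
])

```text
t: 2.77
tcp_pos: [0.4466, 0.3807, 0.195]
eef_rot: [-0.003, 0.047, 0.999, -0.003]
contact_force: [0.5, -0.4, 0.5]
width: 0.0943
grip_force: 0.0
```

```bash
python3 st.py
```

```text
t 2.77 tcp [446.6 380.7 195. ] closing deg 84.57171575797992 tilt [-0.37 -0.3 ] F [ 0.5 -0.4  0.5] M [ 0.05 -0.15 -0.02] w 94.3 g 0.0 q [ 0.61  0.18  1.29 -0.    1.68 -0.87]
```

Call:
apply_moves([
  [0.2,0.3,-3,0,0,0,9.4],
  [0.2,0.3,-6,0,0,0,9.4],
  [0.2,0.3,-8,0,0,0,9.4],
  [0.2,0.3,-8,0,0,0,9.4],
  [0.2,0.3,-8,0,0,0,6],
  [0.2,0.3,-8,0,0,0,4],
])

```text
t: 3.27
tcp_pos: [0.4528, 0.3873, 0.1233]
eef_rot: [0.003, 0.047, 0.999, 0.002]
contact_force: [0.4, -0.1, 0.9]
width: 0.0838
grip_force: 0.0
```

```bash
python3 st.py; python3 - <<'E'
from h import *
snap('side','side1')
E
```

```text
t 3.27 tcp [452.8 387.3 123.3] closing deg 84.62172096759744 tilt [0.36 0.28] F [ 0.4 -0.1  0.9] M [ 0.07 -0.11 -0.06] w 83.8 g 0.0 q [ 0.61  0.21  1.39  0.    1.53 -0.86]
```

Call:
apply_moves([
  [-0.3,-0.3,-0.6,0,0,0,4.5],
  [-0.3,-0.3,-1.1,0,0,0,4.5],
  [-0.3,-0.3,-1.1,0,0,0,4.5],
  [-0.3,-0.3,-1.1,0,0,0,4.5],
  [-0.3,-0.3,-1.1,0,0,0,4.5],
])

```text
t: 3.73
tcp_pos: [0.4474, 0.3831, 0.1072]
eef_rot: [-0.0, 0.047, 0.999, 0.0]
contact_force: [-0.3, 0.4, 0.7]
width: 0.0471
grip_force: 0.0
```

```bash
python3 st.py; python3 - <<'E'
from h import *
c=snap('side','side2')
a=cv2.resize(c['img'][200:320,190:320,::-1],None,fx=4.5,fy=4.5,interpolation=cv2.INTER_CUBIC);cv2.imwrite('pics/side2c.png',a)
E
```

```text
t 3.73 tcp [447.4 383.1 107.2] closing deg 84.65807119195804 tilt [-0.01  0.  ] F [-0.3  0.4  0.7] M [ 0.03 -0.14 -0.  ] w 47.1 g 0.0 q [ 0.61  0.21  1.43  0.    1.5  -0.87]
```

View pics/side2c.png

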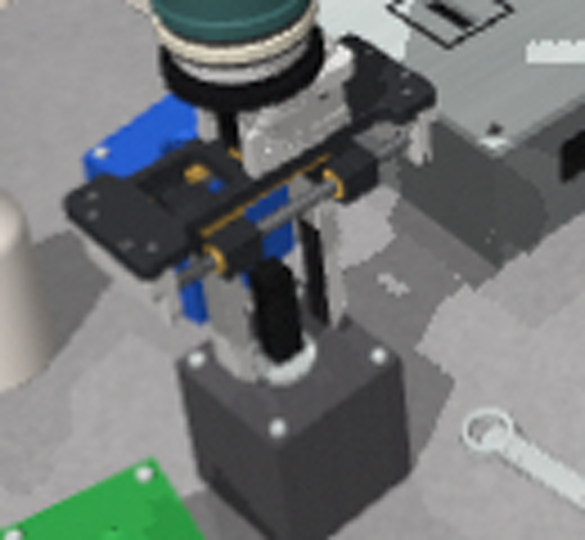

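The handle sits between the two fingers, which are just above the collar. Closing.

Call:
apply_moves([
  [0,0,0.2,0,0,0,2.5],
  [0,0,0.2,0,0,0,1],
  [0,0,0.2,0,0,0,1],
  [0,0,0.2,0,0,0,1],
  [0,0,0.2,0,0,0,1],
  [0,0,0.2,0,0,0,1],
  [0,0,0.2,0,0,0,1],
])

```text
t: 4.37
tcp_pos: [0.4475, 0.3834, 0.1094]
eef_rot: [0.0, 0.047, 0.999, 0.0]
contact_force: [0.6, 0.5, 0.7]
width: 0.0181
grip_force: 30.0
```

```bash
python3 st.py
```

```text
t 4.37 tcp [447.5 383.4 109.4] closing deg 84.65846265280175 tilt [0.02 0.04] F [0.6 0.5 0.7] M [ 0.12 -0.22 -0.  ] w 18.1 g 29.999877512454987 q [ 0.61  0.21  1.42  0.    1.51 -0.87]
```

Call:
apply_moves([
  [0,0,2,0,0,0,1],
  [0,0,5,0,0,0,1],
  [0,0,8,0,0,0,1],
  [0,0,11,0,0,0,1],
  [0,0,14,0,0,0,1],
  [0,0,15,0,0,0,1],
  [0.9,-1.8,15,0,0,0,1],
  [2.2,-4.5,15,0,0,0,1],
  [3.5,-7.2,15,0,0,0,1],
  [4.8,-9.9,15,0,0,-0.5,1],
  [6.1,-12.6,15,0,0,-0.8,1],
  [7.4,-15.3,15,0,0,-1,1],
  [8.7,-18,15,0,0,-1.3,1],
  [10,-20.7,15,0,0,-1.7,1],
  [11.4,-23.4,15,0,0,-1.7,1],
  [12.6,-26,15,0,0,-1.7,1],
  [13.4,-27.6,15,0,0,-1.7,1],
  [13.7,-28.2,15,0,0,-1.7,1],
  [13.7,-28.2,15,0,0,-1.7,1],
  [13.7,-28.2,15,0,0,-1.7,1],
])

```text
t: 6.03
tcp_pos: [0.5839, 0.1017, 0.2581]
eef_rot: [-0.001, 0.061, 0.998, 0.0]
contact_force: [-0.3, 0.7, -1.0]
width: 0.0182
grip_force: 30.0
```

```bash
python3 st.py
```

```text
t 6.03 tcp [583.9 101.7 258.1] closing deg 82.95845928120468 tilt [-0.13  0.04] F [-0.3  0.7 -1. ] M [ 0.04 -0.12 -0.02] w 18.2 g 29.999595880508423 q [ 0.08  0.18  1.16  0.    1.8  -1.37]
```

Descend until the tip is about 12 mm above the mouth (TCP z about 0.212), then look from both cameras.

Call:
apply_moves([
  [0,0,-2,0,0,0,1],
  [0,0,-4,0,0,0,1],
  [0,0,-4.6,0,0,0,1],
  [0,0,-4.6,0,0,0,1],
  [0,0,-4.6,0,0,0,1],
])

```text
t: 6.45
tcp_pos: [0.584, 0.1022, 0.2134]
eef_rot: [-0.0, 0.061, 0.998, 0.0]
contact_force: [0.4, -0.2, -1.7]
width: 0.0179
grip_force: 30.0
```

```bash
python3 st.py; python3 - <<'E'
from h import *
s=snap('side','side3')['img'][:,:,::-1];t=snap('top','top3')['img'][:,:,::-1]
a=cv2.resize(s[150:230,255:325],None,fx=6,fy=6,interpolation=cv2.INTER_CUBIC)
b=cv2.resize(t[150:220,270:325],None,fx=6,fy=6,interpolation=cv2.INTER_CUBIC)
w=np.zeros((480,750,3),np.uint8); w[:,:420]=a; w[:420,420:]=b; cv2.imwrite('pics/c3.png',w)
S=load('side3'); 
for n,p in (('tip',[.5839,.1017,.1127]),('slot c',[.5842,.1013,.1])):
    q=proj(S,[p])[0]; print(n,q,(q+.5-[255,150])*6-.5)
E
```

```text
t 6.45 tcp [584.  102.2 213.4] closing deg 83.04478333112465 tilt [-0.03  0.01] F [ 0.4 -0.2 -1.7] M [ 0.08 -0.14  0.03] w 17.9 g 29.999575316905975 q [ 0.08  0.18  1.25  0.    1.71 -1.37]
tip [289.28451461 198.23105459] [208.20708768 291.88632752]
slot c [289.49308395 201.58908785] [209.45850369 312.03452712]
```

View pics/c3.png

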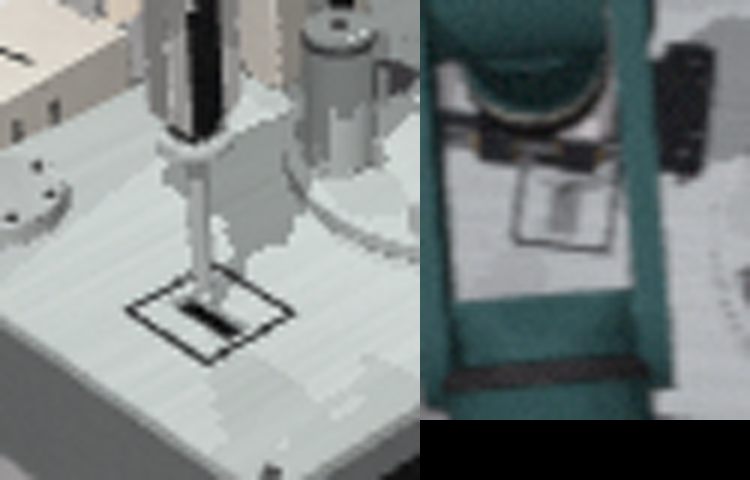

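The tip is just above the slot, which sits at about (210,312) in the side crop. The shank lines up with the prediction, so I enter gently.

Call:
apply_moves([
  [0,-0.1,0,0,0,0,1],
  [0,-0.1,-0.5,0,0,0,1],
  [0,-0.1,-0.9,0,0,0,1],
  [0,-0.1,-1.2,0,0,0,1],
  [0,-0.1,-1.5,0,0,0,1],
  [0,-0.1,-1.8,0,0,0,1],
  [0,-0.1,-2.1,0,0,0,1],
  [0,-0.1,-2.1,0,0,0,1],
])

```text
t: 7.22
tcp_pos: [0.584, 0.1001, 0.1912]
eef_rot: [-0.001, 0.061, 0.998, -0.0]
contact_force: [-0.2, 0.6, -3.0]
width: 0.0179
grip_force: 30.0
```

```bash
python3 st.py
```

```text
t 7.22 tcp [584.  100.1 191.2] closing deg 82.95286312736351 tilt [-0.09 -0.  ] F [-0.2  0.6 -3. ] M [-0.06 -0.1   0.04] w 17.9 g 29.999515414237976 q [ 0.07  0.19  1.29  0.    1.67 -1.37]
```

Call:
apply_moves([
  [0,0.05,-1,0,0,0,1],
  [0,0.05,-2,0,0,0,1],
  [0,0.05,-2.8,0,0,0,1],
  [0,0.05,-3.3,0,0,0,1],
  [0,0.05,-3.7,0,0,0,1],
  [0,0.05,-4.1,0,0,0,1],
  [0,0.05,-4.4,0,0,0,1],
  [0,0.05,-4.4,0,0,0,1],
  [0,0.05,-4.4,0,0,0,1],
])

```text
t: 7.97
tcp_pos: [0.5848, 0.1006, 0.1481]
eef_rot: [0.001, 0.061, 0.998, 0.0]
contact_force: [-0.0, -0.5, -1.5]
width: 0.0178
grip_force: 30.0
```

```bash
python3 st.py
```

```text
t 7.97 tcp [584.8 100.6 148.1] closing deg 82.953263290551 tilt [0.06 0.01] F [-0.  -0.5 -1.5] M [ 0.05 -0.13  0.01] w 17.8 g 29.99953418970108 q [ 0.07  0.2   1.36  0.    1.58 -1.37]
```

Call:
apply_moves([
  [0,0,-0.15,0,0,0,1],
  [0,0,-0.3,0,0,0,1],
  [0,0,-0.4,0,0,0,1],
  [0,0,-0.4,0,0,0,1],
  [0,0,-0.4,0,0,0,1],
])

```text
t: 8.38
tcp_pos: [0.585, 0.1007, 0.1448]
eef_rot: [0.001, 0.061, 0.998, 0.0]
contact_force: [-1.0, -0.1, 2.5]
width: 0.0179
grip_force: 30.0
```

```bash
python3 st.py
```

```text
t 8.38 tcp [585.  100.7 144.8] closing deg 82.95439195243827 tilt [0.1  0.02] F [-1.  -0.1  2.5] M [ 0.07 -0.1  -0.04] w 17.9 g 30.00030755996704 q [ 0.07  0.2   1.36  0.    1.58 -1.37]
```

Call:
apply_moves([
  [0,0,-0.15,0,0,0,1],
  [0,0,-0.3,0,0,0,1],
  [0,0,-0.3,0,0,0,1],
  [0,0,-0.3,0,0,0,1],
])

```text
t: 8.72
tcp_pos: [0.5852, 0.1008, 0.1443]
eef_rot: [0.002, 0.061, 0.998, 0.0]
contact_force: [-2.2, -0.2, 11.1]
width: 0.0178
grip_force: 30.0
```

```bash
python3 st.py
```

```text
t 8.72 tcp [585.2 100.8 144.3] closing deg 82.95901524279941 tilt [0.2  0.04] F [-2.2 -0.2 11.1] M [-0.    0.55  0.02] w 17.8 g 30.00172197818756 q [ 0.07  0.2   1.36  0.    1.57 -1.37]
```

Call:
apply_moves([
  [0,0,2,0,0,0,1],
  [0,0,5,0,0,0,1],
  [0,0,8,0,0,0,1],
  [0,0,11,0,0,0,1],
  [0,0,12,0,0,0,1],
  [-0.9,1.8,12,0,0,0,1],
  [-2.2,4.5,12,0,0,0,1],
  [-3.5,7.2,12,0,0,0,1],
  [-4.8,9.9,12,0,0,0.5,1],
  [-6.1,12.6,12,0,0,0.8,1],
  [-7.4,15.3,12,0,0,1,1],
  [-8.7,18,12,0,0,1.3,1],
  [-10,20.7,12,0,0,1.7,1],
  [-11.4,23.4,12,0,0,1.7,1],
  [-12.6,26,12,0,0,1.7,1],
  [-13.4,27.6,12,0,0,1.7,1],
  [-13.7,28.2,12,0,0,1.7,1],
  [-13.7,28.2,12,0,0,1.7,1],
  [-13.7,28.2,10,0,0,1.7,1],
  [-13.7,28.2,10,0,0,1.7,1],
])

```text
t: 10.38
tcp_pos: [0.4469, 0.3808, 0.2371]
eef_rot: [-0.002, 0.047, 0.999, -0.002]
contact_force: [-0.1, -1.3, -3.0]
width: 0.0176
grip_force: 30.0
```

```bash
python3 st.py; python3 - <<'E'
from h import *
s=snap('side','side4')['img'][:,:,::-1];t=snap('top','top4')['img'][:,:,::-1]
a=cv2.resize(s[220:320,205:305],None,fx=4,fy=4,interpolation=cv2.INTER_CUBIC)
b=cv2.resize(t[180:260,185:255],None,fx=5,fy=5,interpolation=cv2.INTER_CUBIC)
w=np.zeros((400,750,3),np.uint8); w[:,:400]=a; w[:400,400:]=b; cv2.imwrite('pics/c4.png',w)
E
```

```text
t 10.38 tcp [446.9 380.8 237.1] closing deg 84.59032286025547 tilt [-0.27 -0.27] F [-0.1 -1.3 -3. ] M [ 0.04 -0.15 -0.01] w 17.6 g 29.999406337738037 q [ 0.61  0.17  1.21 -0.    1.76 -0.87]
```

View pics/c4.png

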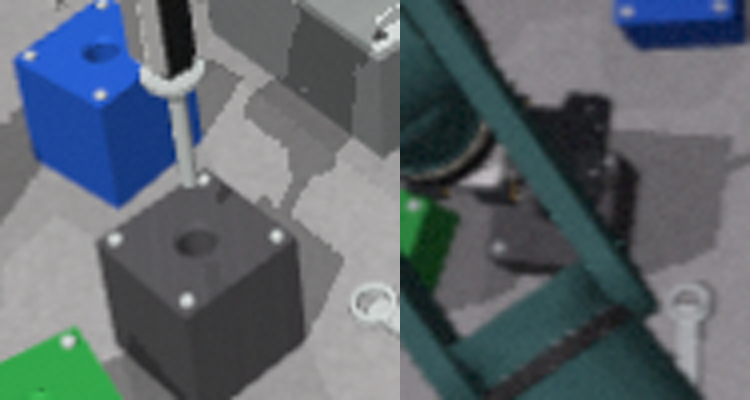

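The rod hangs upright above the stand, whose hole is visible at (196,242) in the crop. Lowering it.

Call:
apply_moves([
  [0,0,0,0,0,0,1],
  [0,0,-1.5,0,0,0,1],
  [0,0,-3,0,0,0,1],
  [0,0,-4.5,0,0,0,1],
  [0,0,-6,0,0,0,1],
  [0,0,-7,0,0,0,1],
  [0,0,-7,0,0,0,1],
])

```text
t: 11.07
tcp_pos: [0.4469, 0.3816, 0.1691]
eef_rot: [-0.002, 0.047, 0.999, -0.001]
contact_force: [-0.6, -1.5, -2.5]
width: 0.0177
grip_force: 30.0
```

```bash
python3 st.py
```

```text
t 11.07 tcp [446.9 381.6 169.1] closing deg 84.61134516573588 tilt [-0.18 -0.14] F [-0.6 -1.5 -2.5] M [ 0.07 -0.16  0.02] w 17.7 g 29.999624490737915 q [ 0.61  0.18  1.33 -0.    1.63 -0.87]
```

Call:
apply_moves([
  [0.05,0.15,-1.5,0,0,0,1],
  [0.05,0.15,-3,0,0,0,1],
  [0.05,0.15,-4.5,0,0,0,1],
  [0.05,0.15,-5.3,0,0,0,1],
  [0.05,0.15,-5.8,0,0,0,1],
  [0.05,0.15,-5.8,0,0,0,1],
  [0.05,0.15,-5.8,0,0,0,1],
])

```text
t: 11.65
tcp_pos: [0.4484, 0.3844, 0.1142]
eef_rot: [0.001, 0.047, 0.999, 0.0]
contact_force: [0.4, 0.9, -1.8]
width: 0.018
grip_force: 30.0
```

```bash
python3 st.py
```

```text
t 11.65 tcp [448.4 384.4 114.2] closing deg 84.65051046065764 tilt [0.06 0.05] F [ 0.4  0.9 -1.8] M [ 0.07 -0.14  0.04] w 18.0 g 29.999497532844543 q [ 0.61  0.21  1.41  0.    1.52 -0.86]
```

Call:
apply_moves([
  [0,0,-0.2,0,0,0,1],
  [0,0,-0.4,0,0,0,1],
  [0,0,-0.5,0,0,0,1],
  [0,0,-0.5,0,0,0,1],
])

```text
t: 11.98
tcp_pos: [0.4484, 0.3845, 0.1094]
eef_rot: [0.001, 0.047, 0.999, 0.001]
contact_force: [-0.8, -0.6, 1.9]
width: 0.0179
grip_force: 30.0
```

```bash
python3 st.py
```

```text
t 11.98 tcp [448.4 384.5 109.4] closing deg 84.66012239104671 tilt [0.09 0.07] F [-0.8 -0.6  1.9] M [ 0.02 -0.1  -0.04] w 17.9 g 30.000078678131104 q [ 0.61  0.21  1.42 -0.    1.51 -0.86]
```

Call:
apply_moves([
  [0,0,0,0,0,0,4],
  [0,0,0,0,0,0,5],
  [0,0,0,0,0,0,5],
  [0,0,0,0,0,0,5],
  [0,0,0,0,0,0,5],
  [0,0,3,0,0,0,5],
  [0,0,6,0,0,0,5],
  [0,0,10,0,0,0,5],
  [0,0,14,0,0,0,5],
  [0.2,-1.5,16,0,0,0,5],
  [0.8,-4,17,0,0,0,5],
  [1.7,-8,17,0,0,0,5],
  [2.6,-12,17,0,0,0,5],
  [3.5,-16,17,0,0,0,5],
  [4.4,-20,17,0,0,-0.5,5],
  [5.3,-24,17,0,0,-1,5],
  [6.2,-28,17,0,0,-1.7,5],
  [7.1,-32,17,0,0,-1.7,5],
  [8,-36,17,0,0,-1.7,5],
  [8.9,-40,17,0,0,-1.7,5],
])

```text
t: 13.65
tcp_pos: [0.537, -0.0178, 0.2785]
eef_rot: [0.0, 0.061, 0.998, 0.0]
contact_force: [0.1, 0.0, -0.6]
width: 0.0498
grip_force: 0.0
```

```bash
python3 st.py; python3 - <<'E'
from h import *
s=snap('side','side5')['img'][:,:,::-1]
S=load('side5');m=(S[0][254:284,238:268].max(2)<35).astype(np.uint8)
n,l,st,c=cv2.connectedComponentsWithStats(m); i=1+st[1:,4].argmax(); print(st[i],c[i]+[238,254],'before: 251.2 268.5')
E
```

```text
t 13.65 tcp [537.  -17.8 278.5] closing deg 82.95414396771349 tilt [0.04 0.01] F [ 0.1  0.  -0.6] M [ 0.04 -0.16 -0.03] w 49.8 g 0.0 q [-0.14  0.06  1.26  0.    1.82 -1.59]
[  8   3  11  23 176] [250.76704545 268.32954545] before: 251.2 268.5
```

Call:
apply_moves([
  [1,-4,0,0,0,0,5],
  [1.9,-7.5,0,0,0,0,5],
  [2.2,-8.4,0,0,0,0,5],
  [2.2,-8.4,-1,0,0,0,5],
  [2.2,-8.4,-4,0,0,0,5],
  [2.2,-8.4,-7,0,0,0,5],
  [2.2,-8.4,-8,0,0,0,5],
  [2.2,-8.4,-8,0,0,0,5],
  [2.2,-8.4,-8,0,0,0,5],
])

```text
t: 14.45
tcp_pos: [0.5587, -0.0985, 0.1983]
eef_rot: [-0.0, 0.061, 0.998, 0.0]
contact_force: [-0.8, -0.4, -0.2]
width: 0.0504
grip_force: 0.0
```

```bash
python3 st.py
```

```text
t 14.45 tcp [558.7 -98.5 198.3] closing deg 83.03821125081731 tilt [-0.05  0.03] F [-0.8 -0.4 -0.2] M [ 0.05 -0.17  0.08] w 50.4 g 0.0 q [-0.27  0.13  1.34  0.    1.67 -1.72]
```

Call:
apply_moves([
  [0,-0.25,-2,0,0,0,5],
  [0,-0.25,-4,0,0,0,5],
  [0,-0.25,-5.6,0,0,0,5],
  [0,-0.25,-5.6,0,0,0,5],
  [0,-0.25,-5.6,0,0,0,5],
])

```text
t: 14.87
tcp_pos: [0.5595, -0.102, 0.1438]
eef_rot: [0.001, 0.061, 0.998, -0.0]
contact_force: [-0.2, 0.0, -0.2]
width: 0.0497
grip_force: 0.0
```

```bash
python3 st.py
```

```text
t 14.87 tcp [ 559.5 -102.   143.8] closing deg 82.99087539883183 tilt [ 0.09 -0.01] F [-0.2  0.  -0.2] M [ 0.04 -0.18 -0.03] w 49.7 g 0.0 q [-0.28  0.15  1.43  0.    1.57 -1.73]
```

Call:
apply_moves([
  [0,0,-0.2,0,0,0,2.5],
  [0,0,-0.2,0,0,0,1],
  [0,0,-0.2,0,0,0,1],
  [0,0,-0.2,0,0,0,1],
  [0,0,-0.2,0,0,0,1],
  [0,0,-0.2,0,0,0,1],
  [0,0,-0.2,0,0,0,1],
])

```text
t: 15.45
tcp_pos: [0.5591, -0.1033, 0.1408]
eef_rot: [0.0, 0.062, 0.998, -0.001]
contact_force: [-1.1, -2.7, 2.2]
width: 0.0157
grip_force: 30.0
```

```bash
python3 st.py
```

```text
t 15.45 tcp [ 559.1 -103.3  140.8] closing deg 82.92092348083702 tilt [ 0.05 -0.09] F [-1.1 -2.7  2.2] M [-0.28 -0.06  0.02] w 15.7 g 30.000267326831818 q [-0.28  0.15  1.43 -0.    1.56 -1.73]
```

Call:
apply_moves([
  [0,-0.1,0,0,0,-2,1],
  [0,-0.1,0,0,0,-5,1],
  [0,-0.1,0,0,0,-8,1],
  [0,-0.1,0,0,0,-12,1],
  [0,-0.1,0,0,0,-12,1],
  [0,-0.1,0,0,0,-12,1],
])

```text
t: 15.95
tcp_pos: [0.5591, -0.1033, 0.1408]
eef_rot: [0.0, 0.165, 0.986, 0.0]
contact_force: [-1.3, 0.0, 3.4]
width: 0.0156
grip_force: 30.0
```

```bash
python3 st.py
```

```text
t 15.95 tcp [ 559.1 -103.3  140.8] closing deg 71.0138925594454 tilt [0.04 0.02] F [-1.3  0.   3.4] M [-0.09 -0.04 -0.29] w 15.6 g 30.044156312942505 q [-0.28  0.15  1.43  0.    1.56 -1.52]
```

Free to turn, with little force. Now the remaining 48°.

Call:
apply_moves([
  [0,0,0,0,0,-3,1],
  [0,0,0,0,0,-7,1],
  [0,0,0,0,0,-11,1],
  [0,0,0,0,0,-15,1],
  [0,0,0,0,0,-19,1],
  [0,0,0,0,0,-23,1],
  [0,0,0,0,0,-27,1],
  [0,0,0,0,0,-31,1],
  [0,0,0,0,0,-35,1],
  [0,0,0,0,0,-39,1],
  [0,0,0,0,0,-43,1],
  [0,0,0,0,0,-46,1],
  [0,0,0,0,0,-48,1],
  [0,0,0,0,0,-48,1],
  [0,0,0,0,0,-48,1],
])

```text
t: 17.2
tcp_pos: [0.5593, -0.1031, 0.1408]
eef_rot: [0.0, 0.551, 0.834, 0.0]
contact_force: [0.7, 0.9, 4.5]
width: 0.0158
grip_force: 30.0
```

```bash
python3 st.py
```

```text
t 17.2 tcp [ 559.3 -103.1  140.8] closing deg 23.072484599925133 tilt [0.04 0.04] F [0.7 0.9 4.5] M [-0.11  0.1  -0.06] w 15.8 g 30.006251335144043 q [-0.28  0.15  1.43  0.    1.56 -0.69]
```

Call:
apply_moves([
  [0,0,0,0,0,0,3],
  [0,0,0,0,0,0,4.5],
  [0,0,0,0,0,0,4.5],
  [0,0,0,0,0,0,4.5],
  [0,0,0,0,0,0,4.5],
  [0,0,2,0,0,0,4.5],
  [0,0,5,0,0,0,4.5],
  [0,0,9,0,0,0,4.5],
  [0,0,13,0,0,0,4.5],
  [0,0,15,0,0,0,4.5],
  [-4,-2,15,0,0,0,4.5],
  [-8,-4,15,0,0,0,4.5],
  [-11,-7,15,0,0,0,4.5],
  [-14,-10,15,0,0,0,4.5],
  [-17,-12,15,0,0,0,4.5],
  [-20,-15,15,0,0,0,4.5],
  [-20,-18,15,0,0,0,4.5],
  [-20,-18,15,0,0,0,4.5],
  [-20,-18,15,0,0,0,4.5],
  [-20,-18,15,0,0,0,4.5],
])

```text
t: 18.87
tcp_pos: [0.3591, -0.2829, 0.2901]
eef_rot: [-0.0, 0.552, 0.834, 0.0]
contact_force: [-0.6, -0.3, -0.8]
width: 0.0452
grip_force: 0.0
```

```bash
python3 st.py; python3 - <<'E'
from h import *
s=snap('side','side6')['img'][:,:,::-1];t=snap('top','top6')['img'][:,:,::-1]
a=cv2.resize(s[130:310,220:390],None,fx=2.3,fy=2.3,interpolation=cv2.INTER_CUBIC)
b=cv2.resize(t[125:235,310:395],None,fx=4.5,fy=4.5,interpolation=cv2.INTER_CUBIC)
w=np.zeros((500,a.shape[1]+b.shape[1],3),np.uint8); w[:a.shape[0],:a.shape[1]]=a; w[:b.shape[0],a.shape[1]:]=b; print(a.shape,b.shape);cv2.imwrite('pics/c6.png',w)
T=load('top6');S=load('side6'); 
ax=np.array([569.2,-22.3])-80*np.array([.1231,.9924]); r=ax+85*np.array([.9924,-.1231])
P=[[r[0]/1e3,r[1]/1e3,.194]]
print(r,'in crops: side',(proj(S,P)[0]+.5-[220,130])*2.3-.5,'top',(proj(T,P)[0]+.5-[310,125])*4.5-.5+[a.shape[1],0])
E
```

```text
t 18.87 tcp [ 359.1 -282.9  290.1] closing deg 22.962460142936337 tilt [-0.03  0.05] F [-0.6 -0.3 -0.8] M [-0.05 -0.09  0.  ] w 45.2 g 0.0 q [-0.79 -0.12  1.41  0.    1.85 -1.19]
(414, 391, 3) (495, 382, 3)
[ 643.706  -112.1555] in crops: side [226.42763138  26.74459876] top [595.16695131 156.16868177]
```

View pics/c6.png

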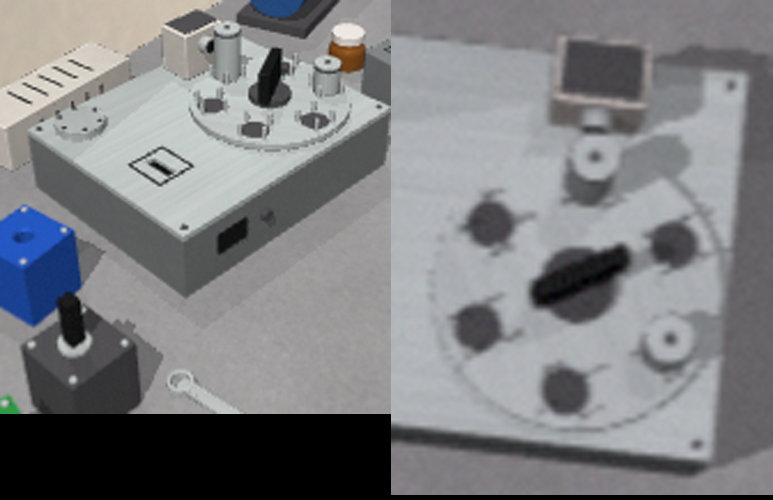

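The tall can's top is at (595,157) in the top crop and (228,27) in the side crop, matching the predicted reading spot. The rod stands upright in its stand and both cans are upright.

```bash
python3 -c "
from bench import arm
print(arm.sign_off())"
```

```text
the job is handed in; nothing more can be done
None
```

The job is handed in at about 19 s of the 72 s allowed: I pressed the latch until it met its stop, put the rod back upright in its stand, and turned the tall can to the reading spot; the sign-off gave no verdict.

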